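# Lay out the bench for plating

### The job

Get the bench ready for plating: stand the red-capped amber bottle upright in the printed ring to the left of the red tube rack and the green-capped white bottle upright in the ring to the right of the blue tip box (left and right as the robot sees them, looking out over the bench). Lay the dark-red dish flat on the middle of the white tile and the straw-yellow dish squarely on top of it. Leave the beaker, the tall media bottle and the cardboard case where they are, and let go of everything at the end.

Things in the scene. Friction and masses are not known exactly. Their poses are not given: they have to be found in the camera images.
- amber_mid (a point): Small brown (amber) bottle with a red cap and a white label. Loose, 110 g (may vary by a third). Round body 40 mm across and straight-sided up to 58 mm, then a shoulder and a 26 mm wide cap; 80 mm tall over all. The point lies on its axis, half-way up, 40 mm above its underside.
- white_mid (a point): Small white plastic bottle with a green cap and a green label band. Loose, 110 g (may vary by a third). Round body 40 mm across and straight-sided up to 58 mm, then a shoulder and a 26 mm wide cap; 80 mm tall over all. The point lies on its axis, half-way up, 40 mm above its underside.
- red_dish_mid (a point): Petri dish with dark-red agar under a pale rim. Loose round closed Petri dish, 60 mm across and 16 mm high, flat on top and below, straight-sided, 35 g (may vary by a third). The point is its centre, 8 mm above its underside. Starts lying flat on the bench.
- straw_dish_mid (a point): Petri dish with straw-yellow agar under a pale rim. Loose round closed Petri dish, 60 mm across and 16 mm high, flat on top and below, straight-sided, 35 g (may vary by a third). The point is its centre, 8 mm above its underside. Starts lying flat on the bench.
- rack_station: Red tube rack 105 (x) x 65 (y) mm, 45 high (caps to 55) in the middle of a fixed grey mat 125 (x) x 217 (y) x 2 mm. White rings, 60 mm across, centred on the mat's y axis 76 mm from the origin: +y is the left ring, -y the right. A bottle in a ring is 23 mm from the rack; before and behind is clear. Origin: centre of the mat's underside; x away from the robot, y to its left (within 0.2 rad).
- tip_station: Blue tip box 105 (x) x 65 (y) mm, 52 high (tips to 56) in the middle of a fixed grey mat 125 (x) x 217 (y) x 2 mm. White rings, 60 mm across, centred on the mat's y axis 76 mm from the origin: +y is the left ring, -y the right. A bottle in a ring is 23 mm from the box; before and behind is clear. Origin: centre of the mat's underside; x away from the robot, y to its left (within 0.2 rad).
- tile: White ceramic tile fixed to the bench, 90 mm by 90 mm, 6 mm thick, somewhere in the near row among the loose things. Origin: centre of its underside; its top is 6 mm above the bench, z up.
- beaker: Bystander: open glass beaker, 72 mm across, 95 mm tall, loose, standing at the far right side of the work (-y). Origin: centre of its underside. Not to be disturbed.
- media: Bystander: tall green-glass bottle with a blue cap, 70 mm across, 150 mm tall, loose, standing at the far left side of the work (+y). Origin: centre of its underside. Not to be disturbed.
- tipcase: Bystander: plain cardboard case, 60 x 100 x 60 mm, loose, standing beyond the two mats. Origin: centre of its underside. Not to be disturbed.
Mind the look-alikes: they are no part of the job. What is shaped like the part that bears red_dish_mid but turquoise is not meant.

How it is judged:
By the outcome, as a careful person would: the job done as asked, in the order asked, and still so for the second after the job is handed in, with the robot touching nothing.
It also fails if it takes over 136 s, if anything falls off the work surface, if the arm or the gripper's body presses on something with over 40 N, if the wrist force passes 120 N, or if a joint passes its speed limit or range.

### The arm

A 6-joint arm with a two-finger parallel gripper is mounted at the origin on the work surface. World frame = base frame: x ahead of the robot, y to its left, z up, the work surface at z = 0. Lengths are in m, angles in rad, forces in N, time in s.
With the tool pointing down it reaches from about 0.25 to 0.725 m from the base axis. Payload 4 kg.
Tool frame: the origin (TCP) lies between the finger pads; the fingertips stand 8 mm ahead of it and the grasp point (between the pads) lies 11 mm behind it (bot.tip_reach is the distance from the TCP to the fingertips, in m); z points along the fingers, y is the line along which they close (so a half turn about z gives the same grasp; the last joint's range is limited). The gripper opens to 85 mm and grips with 20 to 120 N. Pads are 22 mm wide; open, the fingers measure 114 mm over their backs; the gripper's body (76 mm by 85 mm) begins 54 mm behind the grasp point. The pads swing forward as they close: fully open they stand 13 mm farther back than shut.
Start: joints at [-1.179, 0.241, 0.005, 1.335, 0, 1.571], TCP at [0.191, -0.462, 0.215] pointing down, gripper open.
Joint ranges: [-2.72, 2.72], [-1.05, 1.87], [-1.09, 1.28], [-1.99, 2.15], [-1.42, 1.44], [-3.14, 3.14]. Speed limits (rad/s): [2.79, 2.79, 3.14, 3.14, 3.14, 3.14].

### API

Orientations are given as a unit quaternion [x, y, z, w].
In Python, from workcell import bot gives the robot as it stands.
- The arm moves only by the tool move_arm, never from a script. Its argument "deltas" is a list of rows, each a list of 7 numbers: the opening, from 0 (shut) to 1 (fully open), then the shift along the tool's x, y, z in mm, then the turn, a rotation vector about the tool's x, y, z in degrees. In form: [[gripper, tx, ty, tz, ax, ay, az], ...]. A call has 1 to 10 rows; each row shifts and turns the commanded pose from where the row before left it, along the tool's axes as they then stand; what a row does not reach is not made up. A row lasts 1/12 s, in which the tool goes at most 41.7 mm and 7.16 degrees, less where a joint would pass 70% of its speed; a pose out of reach is approached as far as the arm can. A call is refused whole if a number of a shift passes 41.7 or a number of a turn 7.16, either way. A call with a gripper value outside its range is refused whole. The fingers move at their own pace and stop on an object; the grip force is fixed at half the most. Time passes only in rows, so rows that do not move let the fingers close. It gives the time, the measured TCP pose, the force, the opening and the grip force at its end, in the units of the state.
- bot.get_obs(): the state, without advancing time (a new reading comes with each control period).
- bot.camera(name): name is "scene" or "top" or "wrist"; returns the picture (480x640x3 uint8, blue, green, red); there is no depth.
- bot.calibration(name): a dict with "K" (3x3 intrinsics, pixels), "position" and "orientation" of the camera in the world. Camera axes: x right, y down, z forward; pixel columns grow to the right and rows downward; lengths in m; the calibration is good to about 2 mm. A picture is of the moment at which its call begins: read the wrist's pose just before it. calibration takes no time and is no camera call; for the wrist camera it gives the pose at the moment of the call.
- bot.job_done(): hands the job in; it is judged then, once.
Trained networks look in the newest picture that a camera, given by its name, has taken for a name from the list of things; names that differ only in an ending like _2 or _b are one class to them, and where a whole thing is asked for, a point or a joint stands for the part that bears it (a point fixed in the world has none). Each returns a list of dicts, best first, with "conf" (0 to 1); they miss things now and then, are a little off and sometimes report something else, mostly with a low value. They report only what shows in the picture. A call takes as long as a camera call. They do not tell look-alikes from the thing itself.
- bot.outline_of(query, camera): "pixels" (480x640 bool, what is visible of it) and "rect" ([left, top, width, height] in pixels, round what is visible of it).
The state is a dict: "clock": time; "joint_pos": joint angles; "joint_vel": joint speeds; "tau": joint torques, N m; "eef_pos": TCP position; "tool_rot": TCP orientation; "ft_force": force on the tool from outside, world axes, zero at the start; "ft_torque": the same for the moment, N m; "grip_width": finger opening in m; "grasp_force": force on a finger pad.
Only numpy, scipy, OpenCV 4.12 (cv2) and the standard library are available. Lean on these libraries where they do the work, as an engineer would, in place of code of your own. Each camera call takes 0.05 s, during which the arm holds its last target. There are 200 camera calls.

## Working session

There is one attempt and no reset: what is moved stays moved. The work goes in short steps, Python scripts to look and compute and a tool call to move; the robot and the scene stay as the last step left them, time stands still between calls to the robot, and variables do not carry over. Pictures are saved under pics/ and viewed, at most 14 in all, crops included, and the job is handed in when it is done.

Besides the shell and the picture viewer there is one more tool, called after "Call:" as name(argument=value, ...), one argument or row to a line, values as JSON. move_arm: Moves the arm, as the interface text tells. Its arguments: {"type":"object","properties":{"deltas":{"type":"array","items":{"type":"array","items":{"type":"number"}}}},"required":["deltas"]}

```bash
ls; mkdir -p pics
cat > h.py <<'E'
import numpy as np, cv2
from scipy.spatial.transform import Rotation as R
from workcell import bot
def cal(c):
    k=bot.calibration(c); return np.array(k["K"]),np.array(k["position"]),R.from_quat(k["orientation"]).as_matrix()
def ray(c,u,v,z,k=None):
    K,p,M=k or cal(c); d=M@np.linalg.solve(K,[u,v,1.]); return p+d*(z-p[2])/d[2]
def proj(c,P,k=None):
    K,p,M=k or cal(c); q=K@(M.T@(np.array(P)-p)); return q[:2]/q[2]
def cen(o):
    m=o["pixels"]; v,u=np.nonzero(m); return u.mean(),v.mean(),m.sum()
E
python3 - <<'E'
from h import *
for c in ("top","scene"):
    im=bot.camera(c); cv2.imwrite(f"pics/{c}0.png",im); K,p,M=cal(c); print(c,p.round(3),M[:,2].round(2),K[0,0])
    for q in ["amber_mid","white_mid","red_dish_mid","straw_dish_mid","rack_station","tip_station","tile","beaker","media","tipcase"]:
        for o in bot.outline_of(q,c):
            u,v,a=cen(o); print(q,round(o["conf"],2),o["rect"],round(u),round(v),a, ray(c,u,v,0.0)[:2].round(3))
print(bot.get_obs()["clock"],bot.get_obs()["tool_rot"])
E
```

```text
pics
top [ 0.395 -0.01   1.654] [ 0.12  0.01 -0.99] 611.1602127807224
amber_mid 0.66 [252.6, 285.9, 16.4, 18.5] 261 293 209 [0.442 0.152]
amber_mid 0.17 [127.9, 212.4, 37.0, 31.8] 144 228 801 [0.612 0.477]
white_mid 0.55 [361.1, 287.5, 19.0, 13.2] 370 294 215 [ 0.445 -0.143]
red_dish_mid 0.94 [185.2, 280.5, 21.7, 24.9] 198 293 389 [0.438 0.322]
red_dish_mid 0.92 [201.9, 324.3, 23.8, 21.7] 214 333 386 [0.333 0.274]
red_dish_mid 0.44 [224.6, 187.4, 83.4, 53.7] 266 213 3603 [0.66  0.144]
straw_dish_mid 0.83 [420.7, 279.5, 22.2, 22.7] 431 290 355 [ 0.459 -0.307]
rack_station 0.67 [226.3, 187.9, 78.0, 55.1] 266 213 3505 [0.66  0.144]
tip_station 0.76 [337.2, 189.4, 82.1, 48.4] 376 215 3585 [ 0.662 -0.159]
tile 0.71 [290.5, 277.7, 37.5, 35.8] 311 294 1101 [0.44  0.016]
beaker 0.92 [476.6, 235.9, 34.5, 25.5] 493 250 701 [ 0.57  -0.475]
tipcase 0.76 [312.6, 146.0, 44.1, 30.8] 334 159 974 [ 0.815 -0.04 ]
scene [1.    0.474 1.201] [-0.33 -0.36 -0.87] 580.8138659018596
amber_mid 0.97 [390.5, 239.4, 23.2, 28.1] 401 254 450 [0.424 0.138]
white_mid 0.8 [309.0, 164.1, 12.5, 30.3] 314 179 401 [ 0.42
[... 280 characters left out ...]
5 [ 0.451 -0.311]
rack_station 0.88 [277.2, 275.0, 109.0, 97.8] 331 321 5196 [0.658 0.147]
tip_station 0.76 [194.1, 194.0, 98.0, 86.6] 243 235 4210 [ 0.659 -0.158]
tip_station 0.73 [274.2, 275.4, 115.5, 97.9] 331 321 5270 [0.658 0.146]
tile 0.68 [334.0, 207.6, 49.4, 42.2] 359 225 1250 [0.438 0.014]
tile 0.6 [444.6, 294.4, 29.5, 26.9] 458 308 578 [0.431 0.318]
beaker 0.68 [180.9, 103.4, 31.6, 46.4] 195 127 1010 [ 0.54  -0.502]
media 0.81 [439.1, 379.3, 49.1, 42.6] 463 402 1525 [0.586 0.459]
media 0.57 [200.2, 272.0, 47.6, 56.9] 224 301 1553 [ 0.8   -0.053]
tipcase 0.91 [199.0, 273.0, 49.4, 58.4] 224 301 1597 [ 0.8   -0.053]
1.1 [ 9.80869692e-01  1.94665475e-01 -4.37081137e-06  2.77608849e-05]
```

View pics/top0.png

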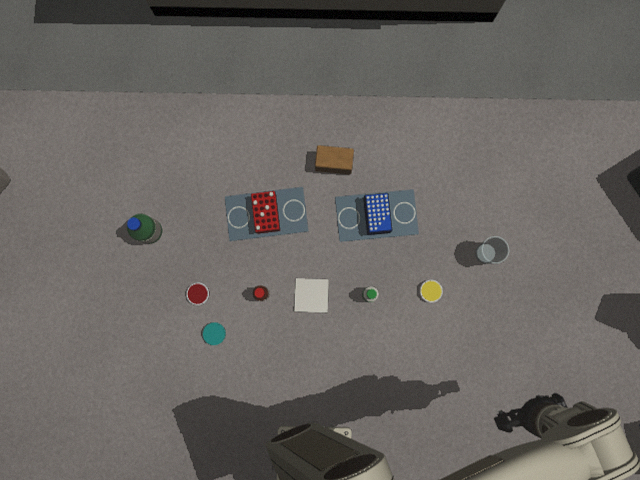

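View pics/scene0.png

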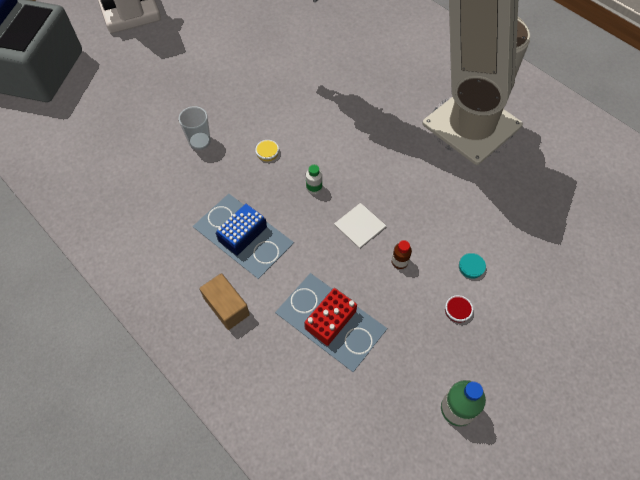

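The top view shows the red dish at (198,293), with the turquoise look-alike at (214,333). The amber bottle is at (261,293), the tile at (311,295), the white bottle at (370,294) and the straw dish at (431,290). The rings are rack left (238,217) and tip right (404,212). In the scene view both bottles stand upright, amber at (401,254) and white at (314,179).

Possible confusions:
- **Amber bottle:** the media bottle at (144,228).
- **White bottle:** the beaker at (493,250).
- **Red dish:** the turquoise dish at (214,333).
- **Rings:** the other two, at (294,210) and (348,218).

Next I refine these positions by colour in both views.

```bash
cat > m.py <<'E'
from h import *
T=cv2.imread("pics/top0.png"); S=cv2.imread("pics/scene0.png")
def blob(im,lo,hi,box):
    h=cv2.cvtColor(im,cv2.COLOR_BGR2HSV); x0,y0,x1,y1=box
    m=cv2.inRange(h,lo,hi)
    if lo[0]==0 and hi[0]<=12: m|=cv2.inRange(h,(170,)+lo[1:],(180,)+hi[1:])
    z=np.zeros_like(m); z[y0:y1,x0:x1]=m[y0:y1,x0:x1]
    n,l,s,c=cv2.connectedComponentsWithStats(z); i=1+np.argmax(s[1:,4]); return c[i],s[i]
kt,ks=cal("top"),cal("scene")
red=((0,120,60),(8,255,255)); grn=((45,100,50),(80,255,255)); yel=((20,120,80),(35,255,255))
for n,c,bt,bs,z in [("amber",red,(245,280,278,310),(385,230,415,255),.08),("white",grn,(358,282,384,306),(300,160,325,177),.08),
  ("red",red,(180,275,215,312),(440,290,480,325),.0145),("straw",yel,(415,275,447,308),(250,135,285,165),.0145)]:
    a,sa=blob(T,*c,bt); b,sb=blob(S,*c,bs); print(n,a.round(1),sa[4],ray("top",*a,z,kt)[:2].round(4),b.round(1),sb[4],ray("scene",*b,z,ks)[:2].round(4))
wh=((0,0,150),(180,60,255))
for n,bt,bs in [("tile",(285,270,340,320),(325,200,395,255))]:
    a,sa=blob(T,*wh,bt); b,sb=blob(S,*wh,bs); print(n,a.round(1),sa[4],ray("top",*a,.006,kt)[:2].round(4),b.round(1),ray("scene",*b,.006,ks)[:2].round(4))
def ring(im,c,k,u,v,r):
    g=im[v-r:v+r,u-r:u+r].astype(int); sat=g.max(2)-g.min(2); br=g.min(2)
    m=((br>np.percentile(br,60)+22)&(sat<45)).astype(np.uint8); n,l,s,_=cv2.connectedComponentsWithStats(m,connectivity=8)
    i=1+np.argmax(s[1:,2]*s[1:,3]); ys,xs=np.nonzero(l==i)
    P=np.array([ray(c,x+u-r,y+v-r,.002,k)[:2] for x,y in zip(xs,ys)])
    A=np.c_[2*P,np.ones(len(P))]; q=np.linalg.lstsq(A,(P**2).sum(1),rcond=None)[0]
    return q[:2].round(4),round(np.sqrt(q[2]+q[:2]@q[:2]),4),len(P)
for n,t,s in [("rackL",(238,217),(358,341)),("rackR",(294,210),(304,300)),("tipL",(348,218),(266,252)),("tipR",(404,212),(220,216))]:
    print(n,ring(T,"top",kt,*t,14),ring(S,"scene",ks,*s,18))
print(bot.tip_reach,bot.get_obs()["eef_pos"])
a=cv2.resize(T[270:350,180:450],None,fx=2.9,fy=2.9,interpolation=cv2.INTER_CUBIC)
b=cv2.resize(T[180:245,220:420],(783,254),interpolation=cv2.INTER_CUBIC); cv2.imwrite("pics/crop.png",np.vstack([a,b]))
E
python3 m.py
```

```text
amber [260.1 292.4] 126 [0.4409 0.1455] [403.1 246.5] 141 [0.445  0.1504]
white [371.  293.5] 67 [ 0.4436 -0.1392] [313.6 169.9] 96 [ 0.4464 -0.1367]
red [196.9 293.4] 292 [0.4369 0.321 ] [458.9 307.6] 406 [0.4364 0.3199]
straw [430.9 290.7] 296 [ 0.4563 -0.3045] [266.6 148.5] 260 [ 0.4554 -0.3053]
tile [311.2 294.8] 1078 [0.4394 0.0154] [359.4 226.8] [0.4446 0.0207]
rackL (array([0.6483, 0.2195]), np.float64(0.0285), 96) (array([0.647 , 0.2274]), np.float64(0.0298), 230)
rackR (array([0.6699, 0.0689]), np.float64(0.0286), 128) (array([0.6686, 0.0577]), np.float64(0.0328), 311)
tipL (array([ 0.6516, -0.0826]), np.float64(0.0284), 98) (array([ 0.6511, -0.0837]), np.float64(0.0286), 109)
tipR (array([ 0.6689, -0.2337]), np.float64(0.0285), 124) (array([ 0.6677, -0.2329]), np.float64(0.0297), 109)
0.008 [ 0.19093673 -0.46211694  0.21544436]
```

View pics/crop.png

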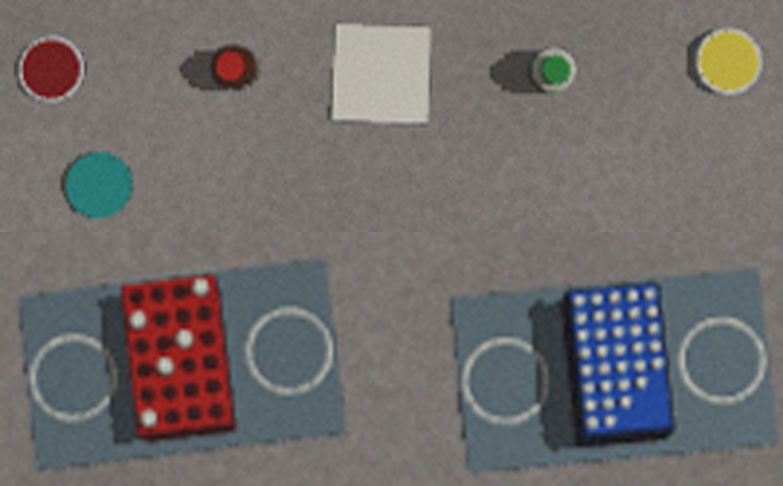

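The crop confirms the picks: red dish far left, turquoise dish below it (not wanted), amber with a red cap, white with a green cap, straw dish far right, and the left and right rings clear. I'll turn the tool so the fingers close along the mats' x axis, then go above the amber bottle.

Call:
move_arm(
  deltas=[
    [1, 0, 0, 0, 0, 0, -6.8],
    [1, 0, 0, 0, 0, 0, -6.8],
    [1, 0, 0, 0, 0, 0, -6.8],
    [1, 0, 0, 0, 0, 0, -6.8],
    [1, 0, 0, 0, 0, 0, -6.8],
    [1, 0, 0, 0, 0, 0, -6.8],
    [1, 0, 0, 0, 0, 0, -6.8],
    [1, 0, 0, 0, 0, 0, -6.8],
    [1, 0, 0, 0, 0, 0, -6.8],
    [1, 0, 0, 0, 0, 0, -6.8],
  ],
)

```text
clock: 1.93
eef_pos: [0.1909, -0.4621, 0.2154]
tool_rot: [0.702, 0.712, 0.0, -0.0]
ft_force: [0.6, -0.8, 0.2]
grip_width: 0.0852
grasp_force: 0.0
```

Call:
move_arm(
  deltas=[
    [1, 0, 0, 0, 0, 0, -6.8],
    [1, 33.7, 19.2, 0, 0, 0, 0],
    [1, 33.7, 19.2, 0, 0, 0, 0],
    [1, 33.7, 19.2, 0, 0, 0, 0],
    [1, 33.7, 19.2, 0, 0, 0, 0],
    [1, 33.7, 19.2, 0, 0, 0, 0],
    [1, 33.7, 19.2, 0, 0, 0, 0],
    [1, 33.7, 19.2, 0, 0, 0, 0],
    [1, 33.7, 19.2, 0, 0, 0, 0],
    [1, 33.7, 19.2, 0, 0, 0, 0],
  ],
)

```text
clock: 2.77
eef_pos: [0.3244, -0.1378, 0.2157]
tool_rot: [0.661, 0.75, 0.0, 0.001]
ft_force: [0.6, -0.6, 0.3]
grip_width: 0.0854
grasp_force: 0.0
```

Call:
move_arm(
  deltas=[
    [1, 33.7, 19.2, 0, 0, 0, 0],
    [1, 33.7, 19.2, 0, 0, 0, 0],
    [1, 33.7, 19.2, 0, 0, 0, 0],
    [1, 33.7, 19.2, 0, 0, 0, 0],
    [1, 33.7, 19.2, 0, 0, 0, 0],
    [1, 33.7, 19.2, 0, 0, 0, 0],
    [1, 33.7, 19.2, 0, 0, 0, 0],
    [1, 33.7, 19.2, 0, 0, 0, 0],
    [1, 0, 0, 0, 0, 0, 0],
    [1, 0, 0, 0, 0, 0, 0],
  ],
)

```text
clock: 3.6
eef_pos: [0.4426, 0.1491, 0.2148]
tool_rot: [0.66, 0.752, -0.0, -0.0]
ft_force: [-0.2, 0.5, 1.4]
grip_width: 0.0857
grasp_force: 0.0
```

```bash
cat > go.py <<'E'
import sys
from h import *
def go(*t):
    o=bot.get_obs(); M=R.from_quat(o["tool_rot"]).as_matrix(); p=np.array(o["eef_pos"])
    print("t %.2f"%o["clock"],"pos",p.round(4),"yaw %.1f"%np.degrees(np.arctan2(M[1,0],M[0,0])),"tilt",M[:2,2].round(4),"F",np.round(o["ft_force"],1),"w %.4f g %.0f"%(o["grip_width"],o["grasp_force"]))
    for i in range(0,len(t),3):
        q=np.array(t[i:i+3]); print("  to",q,"tool mm",((q-p)@M*1000).round(1)); p=q
if __name__=="__main__": go(*map(float,sys.argv[1:]))
E
python3 go.py .442 .147 .027
python3 - <<'E'
from h import *
k=cal("wrist"); im=bot.camera("wrist"); cv2.imwrite("pics/w1.png",im); print(k[1].round(3),k[2][:,2].round(2))
for o in bot.outline_of("amber_mid","wrist"): print(o["conf"],o["rect"],cen(o))
print(proj("wrist",[.442,.147,.08],k))
E
```

```text
t 3.60 pos [0.4426 0.1491 0.2148] yaw 97.5 tilt [-0.0009 -0.0005] F [-0.2  0.5  1.4] w 0.0857 g 0
  to [0.442 0.147 0.027] tool mm [ -1.9  -0.7 187.9]
[0.433 0.23  0.373] [ 0.04 -0.31 -0.95]
0.74 [289.8, 181.3, 50.2, 62.7] (np.float64(315.31063321385903), np.float64(211.4141776184787), np.int64(2511))
0.21 [268.5, 442.2, 34.4, 27.2] (np.float64(284.94152046783626), np.float64(454.6900584795322), np.int64(684))
[314.84281758 229.14919059]
```

View pics/w1.png

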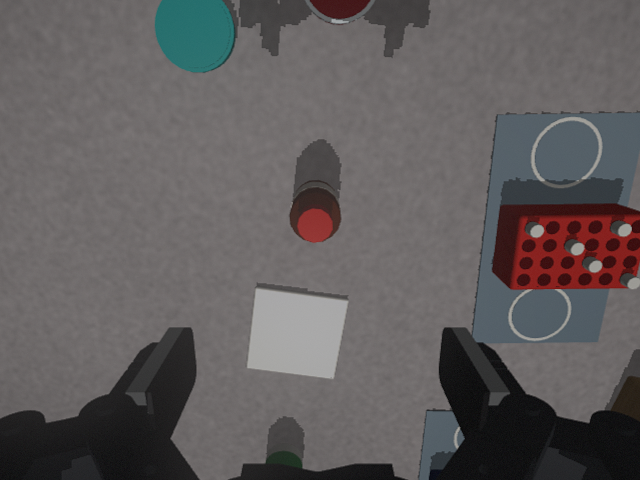

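The wrist view shows the amber cap at (315,225), the tile at (298,331) and the left ring at (567,152). The bottle sits within 1–2 mm of the tool axis, so I go straight down and grip.

Call:
move_arm(
  deltas=[
    [1, 0, 0, 38, 0, 0, 0],
    [1, 0, 0, 38, 0, 0, 0],
    [1, 0, 0, 38, 0, 0, 0],
    [1, 0, 0, 38, 0, 0, 0],
    [1, 0, 0, 25, 0, 0, 0],
    [1, 0, 0, 10, 0, 0, 0],
    [1, 0, 0, 0, 0, 0, 0],
    [0.3, 0, 0, 0, 0, 0, 0],
    [0.3, 0, 0, 0, 0, 0, 0],
    [0.3, 0, 0, 0, 0, 0, 0],
  ],
)

```text
clock: 4.53
eef_pos: [0.4439, 0.1473, 0.0301]
tool_rot: [0.661, 0.75, 0.001, 0.001]
ft_force: [0.3, -1.3, -0.3]
grip_width: 0.0515
grasp_force: 0.0
```

Call:
move_arm(
  deltas=[
    [0, 0, 0, 0, 0, 0, 0],
    [0, 0, 0, 0, 0, 0, 0],
    [0, 0, 0, 0, 0, 0, 0],
    [0, 0, 0, 0, 0, 0, 0],
    [0, 0, 0, 0, 0, 0, 0],
    [0, 0, 0, 0, 0, 0, 0],
  ],
)

```text
clock: 5.03
eef_pos: [0.4435, 0.1477, 0.0303]
tool_rot: [0.661, 0.75, 0.001, 0.001]
ft_force: [-1.0, -0.6, 6.8]
grip_width: 0.0371
grasp_force: 59.2
```

```bash
python3 - <<'E'
from h import *
# w1 was taken at camera pose below; rebuild from hand-eye offset via present pose
o=bot.get_obs(); k=cal("wrist"); M=R.from_quat(o["tool_rot"]).as_matrix(); off=M.T@(k[1]-np.array(o["eef_pos"])); Rc=M.T@k[2]
M1=R.from_quat([0.660,0.752,0,0]).as_matrix(); k1=(k[0],np.array([.4426,.1491,.2148])+M1@off,M1@Rc); print(k1[1].round(3))
for n,u,v,z in [("ringL",567,152,.002),("ringR",540,314,.002),("tile",298.5,332,.006),("cap",315,225,.08)]: print(n,ray("wrist",u,v,z,k1).round(4))
E
python3 go.py .4426 .2195 .12  .6483 .2195 .12 .6483 .2195 .03
```

```text
[0.433 0.23  0.373]
ringL [0.6497 0.2211 0.002 ]
ringR [0.6719 0.0687 0.002 ]
tile [0.442 0.021 0.006]
cap [0.4418 0.1502 0.08  ]
t 5.03 pos [0.4435 0.1477 0.0303] yaw 97.3 tilt [0.003  0.0008] F [-1.  -0.6  6.8] w 0.0371 g 59
  to [0.4426 0.2195 0.12  ] tool mm [ 71.3   8.4 -89.7]
  to [0.6483 0.2195 0.12  ] tool mm [-26.  204.1   0.6]
  to [0.6483 0.2195 0.03  ] tool mm [-0.  -0.3 90. ]
```

Call:
move_arm(
  deltas=[
    [0, 0, 0, -10, 0, 0, 0],
    [0, 0, 0, -30, 0, 0, 0],
    [0, 0, 0, -40, 0, 0, 0],
    [0, 15, 3, -10, 0, 0, 0],
    [0, 30, 3, 0, 0, 0, 0],
    [0, 26, 3, 0, 0, 0, 0],
    [0, 0, 0, 0, 0, 0, 0],
  ],
)

```text
clock: 5.62
eef_pos: [0.4434, 0.2232, 0.1199]
tool_rot: [0.659, 0.752, 0.003, 0.0]
ft_force: [0.2, 0.3, -1.9]
grip_width: 0.0372
grasp_force: 60.5
```

```bash
python3 go.py .6483 .2195 .12 .6483 .2195 .033
python3 - <<'E'
from h import *
im=bot.camera("scene"); x=cv2.resize(im[200:420,300:500],(800//2*1,440)); w=bot.camera("wrist"); cv2.imwrite("pics/a2.png",np.hstack([x,w[20:460,220:420]]))
E
```

```text
t 5.62 pos [0.4434 0.2232 0.1199] yaw 97.5 tilt [0.0035 0.004 ] F [ 0.2  0.3 -1.9] w 0.0372 g 61
  to [0.6483 0.2195 0.12  ] tool mm [-30.4 202.6   0.6]
  to [0.6483 0.2195 0.033 ] tool mm [-0.3 -0.3 87. ]
```

View pics/a2.png

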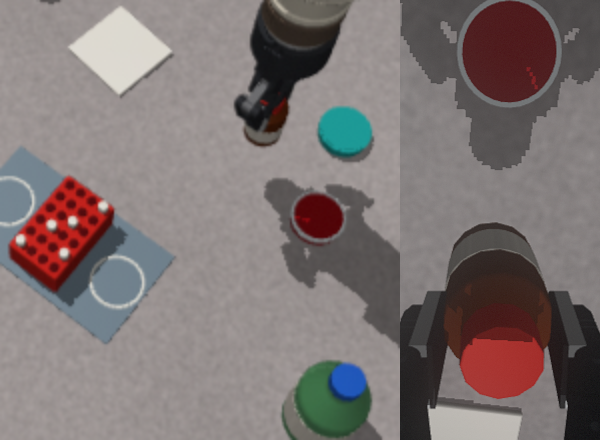

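The bottle is held upright between the pads. I carry it to the left ring of the rack station and lower it.

Call:
move_arm(
  deltas=[
    [0, -5, 34, 0, 0, 0, 0],
    [0, -5, 34, 0, 0, 0, 0],
    [0, -5, 34, 0, 0, 0, 0],
    [0, -5, 34, 0, 0, 0, 0],
    [0, -5, 34, 0, 0, 0, 0],
    [0, -5.5, 33, 0, 0, 0, 0],
    [0, 0, 0, 0, 0, 0, 0],
    [0, 0, 0, 0, 0, 0, 0],
  ],
)

```text
clock: 6.38
eef_pos: [0.6483, 0.2123, 0.1161]
tool_rot: [0.662, 0.749, -0.001, -0.001]
ft_force: [-0.7, 0.2, -1.8]
grip_width: 0.0372
grasp_force: 60.7
```

```bash
python3 go.py .649 .2195 .12 .649 .2195 .0325
```

```text
t 6.38 pos [0.6483 0.2123 0.1161] yaw 97.1 tilt [-0.0029 -0.0013] F [-0.7  0.2 -1.8] w 0.0372 g 61
  to [0.649  0.2195 0.12  ] tool mm [ 7.   1.6 -3.9]
  to [0.649  0.2195 0.0325] tool mm [ 0.1  0.3 87.5]
```

Call:
move_arm(
  deltas=[
    [0, 6, 1, 0, 0, 0, 0],
    [0, 0, 0, 25, 0, 0, 0],
    [0, 0, 0, 30, 0, 0, 0],
    [0, 0, 0, 15, 0, 0, 0],
    [0, 0, 0, 0, 0, 0, 0],
    [0, 0, 0, 0, 0, 0, 0],
  ],
)

```text
clock: 6.88
eef_pos: [0.6459, 0.2205, 0.0484]
tool_rot: [0.661, 0.751, -0.001, -0.001]
ft_force: [-0.1, 0.5, -0.4]
grip_width: 0.0374
grasp_force: 60.7
```

```bash
python3 go.py .649 .2195 .0325
```

```text
t 6.88 pos [0.6459 0.2205 0.0484] yaw 97.3 tilt [-0.0024 -0.0007] F [-0.1  0.5 -0.4] w 0.0374 g 61
  to [0.649  0.2195 0.0325] tool mm [-1.4  3.  15.9]
```

Call:
move_arm(
  deltas=[
    [0, -1, 2.5, 6, 0, 0, 0],
    [0, 0, 0, 5, 0, 0, 0],
    [0, 0, 0, 3, 0, 0, 0],
    [0, 0, 0, 1.5, 0, 0, 0],
    [0, 0, 0, 0, 0, 0, 0],
    [0, 0, 0, 0, 0, 0, 0],
    [0, 0, 0, 0, 0, 0, 0],
  ],
)

```text
clock: 7.47
eef_pos: [0.6507, 0.2198, 0.0332]
tool_rot: [0.661, 0.75, 0.0, 0.0]
ft_force: [0.3, 0.6, -1.1]
grip_width: 0.0373
grasp_force: 60.7
```

```bash
python3 go.py .649 .2195 .0325
```

```text
t 7.47 pos [0.6507 0.2198 0.0332] yaw 97.2 tilt [0.0004 0.0002] F [ 0.3  0.6 -1.1] w 0.0373 g 61
  to [0.649  0.2195 0.0325] tool mm [-0.1 -1.7  0.7]
```

Call:
move_arm(
  deltas=[
    [0, 0, -1, 1, 0, 0, 0],
    [0, 0, 0, 0, 0, 0, 0],
    [0.5, 0, 0, 0, 0, 0, 0],
    [0.7, 0, 0, 0, 0, 0, 0],
    [1, 0, 0, 0, 0, 0, 0],
    [1, 0, 0, 0, 0, 0, 0],
    [1, 0, 0, -10, 0, 0, 0],
    [1, 0, 0, -35, 0, 0, 0],
    [1, 0, 0, -40, 0, 0, 0],
    [1, 0, 0, -40, 0, 0, 0],
  ],
)

```text
clock: 8.3
eef_pos: [0.6486, 0.2193, 0.158]
tool_rot: [0.661, 0.75, -0.001, -0.001]
ft_force: [0.7, 0.7, 1.0]
grip_width: 0.0856
grasp_force: 0.0
```

Call:
move_arm(
  deltas=[
    [1, 0, 0, -40, 0, 0, 0],
    [1, 0, 0, -15, 0, 0, 0],
    [1, 0, 0, 0, 0, 0, 0],
  ],
)

```text
clock: 8.55
eef_pos: [0.6523, 0.2205, 0.2201]
tool_rot: [0.661, 0.75, 0.006, 0.003]
ft_force: [-0.0, -0.0, 0.7]
grip_width: 0.0852
grasp_force: 0.0
```

```bash
python3 go.py .445 -.137 .215 .445 -.137 .03
python3 - <<'E'
from h import *
k=cal("wrist"); im=bot.camera("wrist"); cv2.imwrite("pics/w3.png",im)
for P in ([.649,.2203,.002],[.649,.2203,.082]): print(proj("wrist",P,k).round(0))
E
```

```text
t 8.55 pos [0.6523 0.2205 0.2201] yaw 97.2 tilt [0.0122 0.0042] F [-0.  -0.   0.7] w 0.0852 g 0
  to [ 0.445 -0.137  0.215] tool mm [-328.5 -250.8    1. ]
  to [ 0.445 -0.137  0.03 ] tool mm [ -0.5  -2.3 185. ]
[309. 202.]
[309. 226.]
```

View pics/w3.png

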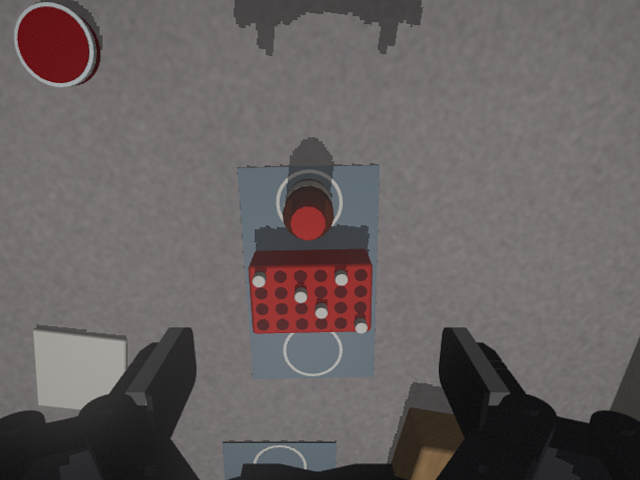

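The amber bottle stands in the left ring: cap at (308,222), ring centre at (309,202), which matches the projection to 1–3 mm. On to the white bottle.

Call:
move_arm(
  deltas=[
    [1, -30, -23, 0, 0, 0, 0],
    [1, -30, -23, 0, 0, 0, 0],
    [1, -30, -23, 0, 0, 0, 0],
    [1, -30, -23, 0, 0, 0, 0],
    [1, -30, -23, 0, 0, 0, 0],
    [1, -30, -23, 0, 0, 0, 0],
    [1, -30, -23, 0, 0, 0, 0],
    [1, -30, -23, 0, 0, 0, 0],
    [1, -30, -23, 0, 0, 0, 0],
    [1, -30, -23, 0, 0, 0, 0],
  ],
)

```text
clock: 9.43
eef_pos: [0.4567, -0.108, 0.2104]
tool_rot: [0.661, 0.751, -0.001, -0.001]
ft_force: [0.2, 0.1, 0.6]
grip_width: 0.0856
grasp_force: 0.0
```

Call:
move_arm(
  deltas=[
    [1, -28, -20, 0, 0, 0, 0],
    [1, 0, 0, 0, 0, 0, 0],
    [1, 0, 0, 0, 0, 0, 0],
  ],
)

```text
clock: 9.68
eef_pos: [0.4411, -0.1384, 0.2108]
tool_rot: [0.663, 0.749, -0.0, -0.001]
ft_force: [0.4, 0.5, 0.8]
grip_width: 0.0854
grasp_force: 0.0
```

```bash
cat >> h.py <<'E'
HSV=dict(red=((0,110,50),(8,255,255)),grn=((45,90,50),(80,255,255)),yel=((20,110,80),(35,255,255)),wht=((0,0,150),(180,40,255)))
def wblob(col,z,P,r=60):
    "largest blob of a colour near the projected guess P in a new wrist picture -> world centre (area centroid)"
    k=cal("wrist"); im=bot.camera("wrist"); lo,hi=HSV[col]; h=cv2.cvtColor(im,cv2.COLOR_BGR2HSV); m=cv2.inRange(h,lo,hi)
    if col=="red": m|=cv2.inRange(h,(170,)+lo[1:],hi[:0]+(180,255,255))
    u,v=proj("wrist",P,k).astype(int); w=np.zeros_like(m); a,b=max(v-r,0),max(u-r,0); w[a:v+r,b:u+r]=m[a:v+r,b:u+r]
    n,l,s,c=cv2.connectedComponentsWithStats(w); i=1+np.argmax(s[1:,4]); cnt=max(cv2.findContours((l==i).astype(np.uint8),0,1)[0],key=len)
    q=cv2.minAreaRect(cnt); e=ray("wrist",*c[i],z,k); print(col,"guess px",u,v,"blob",c[i].round(1),s[i],"->",e.round(4),"minRect centre",ray("wrist",*q[0],z,k)[:2].round(4),"ang %.1f"%q[2]); return im
E
python3 go.py .445 -.137 .03
python3 - <<'E'
from h import *
im=wblob("grn",.08,[.445,-.137,.08],40)
E
```

```text
t 9.68 pos [ 0.4411 -0.1384  0.2108] yaw 97.0 tilt [-0.0023  0.0011] F [0.4 0.5 0.8] w 0.0854 g 0
  to [ 0.445 -0.137  0.03 ] tool mm [  0.6   4.4 180.8]
grn guess px 321 227 blob [320.7 229.1] [304 213  35  34 936] -> [ 0.4442 -0.1385  0.08  ] minRect centre [ 0.4445 -0.1388] ang 90.0
```

Call:
move_arm(
  deltas=[
    [1, 0, 3, 0, 0, 0, 0],
    [1, 0, 0, 38, 0, 0, 0],
    [1, 0, 0, 38, 0, 0, 0],
    [1, 0, 0, 38, 0, 0, 0],
    [1, 0, 0, 38, 0, 0, 0],
    [1, 0, 0, 20, 0, 0, 0],
    [1, 0, 0, 8, 0, 0, 0],
    [1, 0, 0, 0, 0, 0, 0],
    [0.3, 0, 0, 0, 0, 0, 0],
    [0.3, 0, 0, 0, 0, 0, 0],
  ],
)

```text
clock: 10.57
eef_pos: [0.4478, -0.1369, 0.0335]
tool_rot: [0.661, 0.751, 0.001, 0.001]
ft_force: [0.3, -0.1, 0.7]
grip_width: 0.0637
grasp_force: 0.0
```

Call:
move_arm(
  deltas=[
    [0.3, 0, 0, 0, 0, 0, 0],
    [0, 0, 0, 0, 0, 0, 0],
    [0, 0, 0, 0, 0, 0, 0],
    [0, 0, 0, 0, 0, 0, 0],
    [0, 0, 0, 0, 0, 0, 0],
    [0, 0, 0, 0, 0, 0, 0],
    [0, 0, 0, 0, 0, 0, 0],
  ],
)

```text
clock: 11.15
eef_pos: [0.4472, -0.1376, 0.0339]
tool_rot: [0.661, 0.75, 0.001, 0.002]
ft_force: [-1.6, 0.0, 6.4]
grip_width: 0.0369
grasp_force: 59.3
```

```bash
python3 go.py .445 -.2335 .12 .668 -.2335 .12 .668 -.2335 .033
```

```text
t 11.15 pos [ 0.4472 -0.1376  0.0339] yaw 97.2 tilt [ 0.0036 -0.0012] F [-1.6  0.   6.4] w 0.0369 g 59
  to [ 0.445  -0.2335  0.12  ] tool mm [-95. -14. -86.]
  to [ 0.668  -0.2335  0.12  ] tool mm [-28.  221.2   0.8]
  to [ 0.668  -0.2335  0.033 ] tool mm [ 0.1 -0.3 87. ]
```

Call:
move_arm(
  deltas=[
    [0, 0, 0, -10, 0, 0, 0],
    [0, 0, 0, -30, 0, 0, 0],
    [0, 0, 0, -40, 0, 0, 0],
    [0, -15, 0, -8, 0, 0, 0],
    [0, -30, 0, 0, 0, 0, 0],
    [0, -30, 10, 0, 0, 0, 0],
    [0, -27, 20, 0, 0, 0, 0],
    [0, -4, 33, 0, 0, 0, 0],
    [0, -4, 33, 0, 0, 0, 0],
    [0, -4, 33, 0, 0, 0, 0],
  ],
)

```text
clock: 11.98
eef_pos: [0.5894, -0.2349, 0.1209]
tool_rot: [0.662, 0.75, 0.0, 0.001]
ft_force: [0.8, 0.1, -1.1]
grip_width: 0.0367
grasp_force: 60.3
```

Call:
move_arm(
  deltas=[
    [0, -4, 33, 0, 0, 0, 0],
    [0, -4, 33, 0, 0, 0, 0],
    [0, 0, 10, 0, 0, 0, 0],
    [0, 0, 0, 0, 0, 0, 0],
    [0, 0, 0, 0, 0, 0, 0],
  ],
)

```text
clock: 12.4
eef_pos: [0.6645, -0.232, 0.1195]
tool_rot: [0.661, 0.751, -0.0, -0.0]
ft_force: [-0.2, -0.2, -1.0]
grip_width: 0.0373
grasp_force: 60.4
```

```bash
python3 go.py .668 -.233 .12 .668 -.233 .036
```

```text
t 12.40 pos [ 0.6645 -0.232   0.1195] yaw 97.3 tilt [-0.0009  0.0001] F [-0.2 -0.2 -1. ] w 0.0373 g 60
  to [ 0.668 -0.233  0.12 ] tool mm [-1.5  3.3 -0.5]
  to [ 0.668 -0.233  0.036] tool mm [-0.   0.1 84. ]
```

Call:
move_arm(
  deltas=[
    [0, -1, 3, 25, 0, 0, 0],
    [0, 0, 0, 30, 0, 0, 0],
    [0, 0, 0, 15, 0, 0, 0],
    [0, 0, 0, 7, 0, 0, 0],
    [0, 0, 0, 4, 0, 0, 0],
    [0, 0, 0, 0, 0, 0, 0],
    [0, 0, 0, 0, 0, 0, 0],
  ],
)

```text
clock: 12.98
eef_pos: [0.6682, -0.2333, 0.0408]
tool_rot: [0.661, 0.75, 0.0, 0.001]
ft_force: [0.4, -0.2, -0.6]
grip_width: 0.0365
grasp_force: 60.4
```

```bash
python3 go.py .668 -.233 .036
```

```text
t 12.98 pos [ 0.6682 -0.2333  0.0408] yaw 97.2 tilt [ 0.0023 -0.0008] F [ 0.4 -0.2 -0.6] w 0.0365 g 60
  to [ 0.668 -0.233  0.036] tool mm [ 0.3 -0.2  4.8]
```

Call:
move_arm(
  deltas=[
    [0, 0, 0, 2, 0, 0, 0],
    [0, 0, 0, 1, 0, 0, 0],
    [0, 0, 0, 1, 0, 0, 0],
    [0, 0, 0, 0.5, 0, 0, 0],
    [0, 0, 0, 0, 0, 0, 0],
    [0, 0, 0, 0, 0, 0, 0],
  ],
)

```text
clock: 13.48
eef_pos: [0.6684, -0.2331, 0.036]
tool_rot: [0.661, 0.75, 0.0, 0.001]
ft_force: [-1.1, -0.4, 5.3]
grip_width: 0.0368
grasp_force: 61.1
```

```bash
python3 go.py .668 -.233 .036
```

```text
t 13.48 pos [ 0.6684 -0.2331  0.036 ] yaw 97.2 tilt [ 0.002 -0.001] F [-1.1 -0.4  5.3] w 0.0368 g 61
  to [ 0.668 -0.233  0.036] tool mm [ 0.1 -0.4 -0. ]
```

Call:
move_arm(
  deltas=[
    [0.5, 0, 0, 0, 0, 0, 0],
    [0.7, 0, 0, 0, 0, 0, 0],
    [1, 0, 0, 0, 0, 0, 0],
    [1, 0, 0, 0, 0, 0, 0],
    [1, 0, 0, -10, 0, 0, 0],
    [1, 0, 0, -35, 0, 0, 0],
    [1, 0, 0, -40, 0, 0, 0],
    [1, 0, 0, -40, 0, 0, 0],
    [1, 0, 0, -40, 0, 0, 0],
    [1, 0, 0, -15, 0, 0, 0],
  ],
)

```text
clock: 14.32
eef_pos: [0.6698, -0.2334, 0.2232]
tool_rot: [0.661, 0.75, 0.002, 0.005]
ft_force: [0.9, 0.2, 1.9]
grip_width: 0.0853
grasp_force: 0.0
```

```bash
python3 go.py .4366 .3205 .2
python3 - <<'E'
from h import *
k=cal("wrist"); im=bot.camera("wrist"); cv2.imwrite("pics/w4.png",im)
for P in ([.6683,-.2333,.002],[.6683,-.2333,.082]): print(proj("wrist",P,k).round(0))
E
```

```text
t 14.32 pos [ 0.6698 -0.2334  0.2232] yaw 97.2 tilt [ 0.0108 -0.0037] F [0.9 0.2 1.9] w 0.0853 g 0
  to [0.4366 0.3205 0.2   ] tool mm [ 579.  -161.7   18.6]
[312. 199.]
[312. 223.]
```

View pics/w4.png

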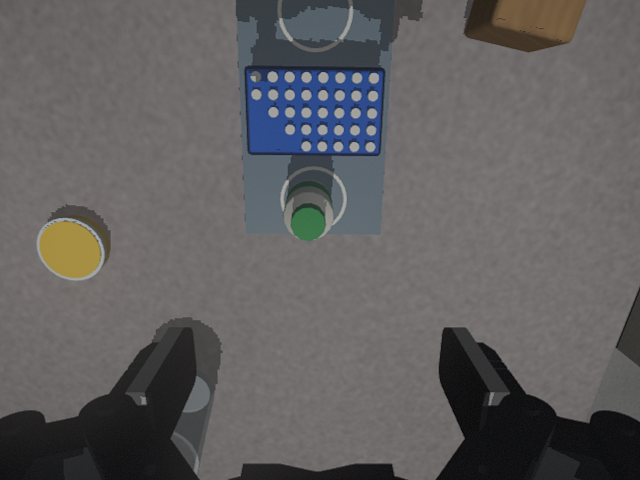

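The white bottle stands in the right ring: cap at (308,222), ring centre at (314,198), about 3 mm off centre. Next is the red dish.

Call:
move_arm(
  deltas=[
    [1, 34, -9.5, 0, 0, 0, 0],
    [1, 34, -9.5, 0, 0, 0, 0],
    [1, 34, -9.5, 0, 0, 0, 0],
    [1, 34, -9.5, 0, 0, 0, 0],
    [1, 34, -9.5, 0, 0, 0, 0],
    [1, 34, -9.5, 0, 0, 0, 0],
    [1, 34, -9.5, 0, 0, 0, 0],
    [1, 34, -9.5, 0, 0, 0, 0],
    [1, 34, -9.5, 0, 0, 0, 0],
    [1, 34, -9.5, 0, 0, 0, 0],
  ],
)

```text
clock: 15.2
eef_pos: [0.5295, 0.094, 0.2148]
tool_rot: [0.661, 0.75, 0.0, 0.0]
ft_force: [0.1, 0.7, 0.6]
grip_width: 0.0857
grasp_force: 0.0
```

Call:
move_arm(
  deltas=[
    [1, 34, -9.5, 0, 0, 0, 0],
    [1, 34, -9.5, 0, 0, 0, 0],
    [1, 34, -9.5, 0, 0, 0, 0],
    [1, 34, -9.5, 0, 0, 0, 0],
    [1, 34, -9.5, 0, 0, 0, 0],
    [1, 34, -9.5, 0, 0, 0, 0],
    [1, 34, -9.5, 0, 0, 0, 0],
    [1, 0, 0, 0, 0, 0, 0],
    [1, 0, 0, 0, 0, 0, 0],
    [1, 0, 0, 0, 0, 0, 0],
  ],
)

```text
clock: 16.03
eef_pos: [0.4344, 0.3201, 0.2145]
tool_rot: [0.661, 0.751, -0.0, 0.0]
ft_force: [-1.0, 0.0, 0.5]
grip_width: 0.0856
grasp_force: 0.0
```

```bash
python3 go.py .4366 .3205 .2
python3 - <<'E'
from h import *
im=wblob("red",.0145,[.4366,.3205,.0145],60)
im=wblob("red",.0145,[.4366,.3205,.0145],60)
E
```

```text
t 16.03 pos [0.4344 0.3201 0.2145] yaw 97.3 tilt [ 0.0001 -0.0006] F [-1.   0.   0.5] w 0.0856 g 0
  to [0.4366 0.3205 0.2   ] tool mm [ 0.1  2.2 14.5]
red guess px 318 206 blob [319.9 205.2] [ 289  175   62   61 2952] -> [0.4375 0.3214 0.0145] minRect centre [0.4372 0.3215] ang 90.0
red guess px 318 205 blob [319.6 204.5] [ 289  175   62   61 2958] -> [0.4375 0.3214 0.0145] minRect centre [0.4375 0.3209] ang 90.0
```

Call:
move_arm(
  deltas=[
    [1, 1, 3, 0, 0, 0, 0],
    [1, 0, 0, 38, 0, 0, 0],
    [1, 0, 0, 38, 0, 0, 0],
    [1, 0, 0, 38, 0, 0, 0],
    [1, 0, 0, 38, 0, 0, 0],
    [1, 0, 0, 25, 0, 0, 0],
    [1, 0, 0, 12, 0, 0, 0],
    [1, 0, 0, 6, 0, 0, 0],
    [1, 0, 0, 0, 0, 0, 0],
    [1, 0, 0, 0, 0, 0, 0],
  ],
)

```text
clock: 16.97
eef_pos: [0.4384, 0.3215, 0.0201]
tool_rot: [0.661, 0.75, 0.001, 0.0]
ft_force: [0.7, 0.6, -0.3]
grip_width: 0.0854
grasp_force: 0.0
```

```bash
python3 go.py .4375 .3212 .01
```

```text
t 16.97 pos [0.4384 0.3215 0.0201] yaw 97.2 tilt [0.0009 0.0006] F [ 0.7  0.6 -0.3] w 0.0854 g 0
  to [0.4375 0.3212 0.01  ] tool mm [-0.2 -1.  10.1]
```

Call:
move_arm(
  deltas=[
    [1, 0, -1, 6, 0, 0, 0],
    [1, 0, 0, 3.5, 0, 0, 0],
    [0.8, 0, 0, 0, 0, 0, 0],
    [0.7, 0, 0, 0, 0, 0, 0],
    [0.5, 0, 0, 0, 0, 0, 0],
    [0, 0, 0, 0, 0, 0, 0],
    [0, 0, 0, 0, 0, 0, 0],
    [0, 0, 0, 0, 0, 0, 0],
    [0, 0, 0, 0, 0, 0, 0],
  ],
)

```text
clock: 17.72
eef_pos: [0.4365, 0.3216, 0.01]
tool_rot: [0.661, 0.75, 0.0, 0.0]
ft_force: [0.6, 0.1, -0.7]
grip_width: 0.0008
grasp_force: 0.0
```

```bash
python3 go.py .4375 .3212 .09
```

```text
t 17.72 pos [0.4365 0.3216 0.01  ] yaw 97.3 tilt [0.0001 0.0001] F [ 0.6  0.1 -0.7] w 0.0008 g 0
  to [0.4375 0.3212 0.09  ] tool mm [ -0.5   1.  -80. ]
```

The fingers shut on nothing, so I look at where the dish is.

Run:
```python
from h import *
w=bot.camera("wrist"); s=bot.camera("scene")[180:420,340:560]; cv2.imwrite("pics/w5.png",np.hstack([cv2.resize(s,(440,480)),w[:,140:500]]))
```

```text
(no output)
```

View pics/w5.png

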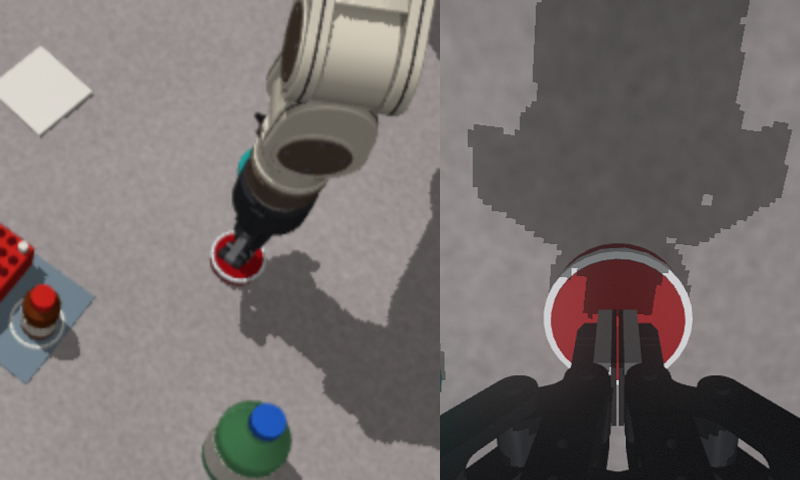

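The wrist view shows the shut fingers over the middle of the dish, with the tips near (617,310) in the crop. The dish hasn't moved, so the fingers were too high. I'll compare the tip pixel with projected heights.

Run:
```python
from h import *
o=bot.get_obs(); p=np.array(o["eef_pos"]); k=cal("wrist")
for dz in (-.01,-.008,0,.006,.011,.02): print(dz, round(p[2]+dz,3), proj("wrist",p+[0,0,dz],k).round(1)-[140-440,0])
print(proj("wrist",[.4375,.3212,.016],k)-[-300,0], proj("wrist",p+[0,.011,-.008],k)-[-300,0], proj("wrist",p+[0,.011,.008],k)-[-300,0])
im=wblob("red",.0145,[.4375,.3214,.0145],90)
cv2.imwrite("pics/w6.png",cv2.resize(im[220:440,220:420],None,fx=2.7,fy=2.7))
```

```text
-0.01 -0.0 [615.1 303.4]
-0.008 0.002 [615.1 305.5]
0 0.01 [615.  314.1]
0.006 0.016 [614.9 321. ]
0.011 0.021 [614.8 327.1]
0.02 0.03 [614.7 339.2]
[617.4225301  322.13859173] [618.31413451 282.11681309] [618.42203277 298.29401587]
red guess px 317 319 blob [317.9 302.7] [ 251  259  134  105 7792] -> [0.4367 0.329  0.0145] minRect centre [0.437  0.3254] ang 0.0
```

View pics/w6.png

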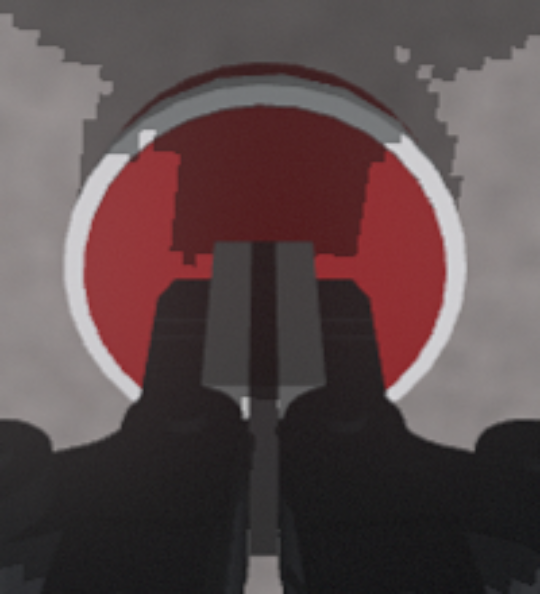

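The pad tips sit above the dish, about 15 mm higher than stated, and the reported width reads about 3 mm low. I'll open to about 68 mm around the dish, then lower in small steps watching the force.

Call:
move_arm(
  deltas=[
    [0.8, 0, 0, 0, 0, 0, 0],
    [0.8, 0, 0, 0, 0, 0, 0],
    [0.8, 0, 0, 0, 0, 0, 0],
    [0.8, 0, 0, 0, 0, 0, 0],
    [0.8, 0, 0, 0, 0, 0, 0],
    [0.8, 0, 0, 0, 0, 0, 0],
    [0.8, 0, 0, 2, 0, 0, 0],
    [0.8, 0, 0, 2, 0, 0, 0],
    [0.8, 0, 0, 0, 0, 0, 0],
  ],
)

```text
clock: 18.62
eef_pos: [0.4361, 0.3213, 0.0054]
tool_rot: [0.661, 0.75, -0.0, -0.0]
ft_force: [-0.1, -0.2, -0.1]
grip_width: 0.0687
grasp_force: 0.0
```

```bash
python3 go.py
python3 - <<'E'
from h import *
im=bot.camera("wrist"); cv2.imwrite("pics/w7.png",im[100:,80:560]); print(cal("wrist")[0][0,0],cal("wrist")[1])
E
```

```text
t 18.62 pos [0.4361 0.3213 0.0054] yaw 97.3 tilt [-0.0007 -0.0005] F [-0.1 -0.2 -0.1] w 0.0687 g 0
425.7555870959033 [0.42680388 0.40250674 0.16408071]
```

View pics/w7.png

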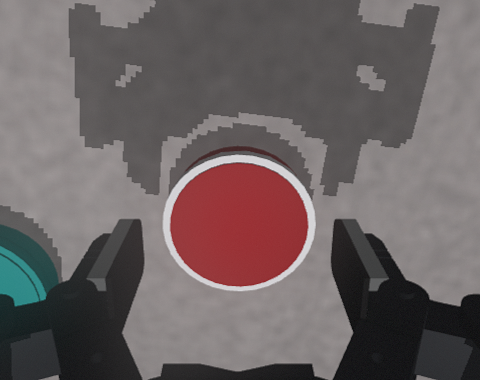

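Call:
move_arm(
  deltas=[
    [0.8, 0, 0, 4, 0, 0, 0],
    [0.8, 0, 0, 3, 0, 0, 0],
    [0.8, 0, 0, 3, 0, 0, 0],
    [0.8, 0, 0, 2, 0, 0, 0],
    [0.8, 0, 0, 0, 0, 0, 0],
  ],
)

```text
clock: 19.08
eef_pos: [0.436, 0.3212, -0.0068]
tool_rot: [0.661, 0.75, -0.001, -0.0]
ft_force: [-0.9, -0.6, 0.8]
grip_width: 0.0684
grasp_force: 0.0
```

```bash
python3 go.py
python3 - <<'E'
from h import *
im=bot.camera("wrist"); cv2.imwrite("pics/w8.png",im[100:,80:560])
E
```

```text
t 19.08 pos [ 0.436   0.3212 -0.0068] yaw 97.2 tilt [-0.001  -0.0008] F [-0.9 -0.6  0.8] w 0.0684 g 0
```

View pics/w8.png

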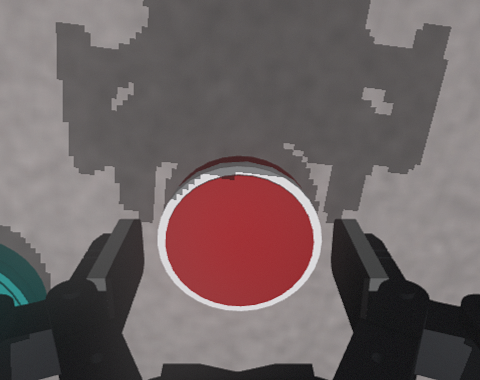

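The finger shadows now almost meet the tips at (140,220), so the tips are a few mm above the bench. Closing.

Call:
move_arm(
  deltas=[
    [0.72, 0, 0, 0, 0, 0, 0],
    [0.68, 0, 0, 0, 0, 0, 0],
    [0.6, 0, 0, 0, 0, 0, 0],
    [0.5, 0, 0, 0, 0, 0, 0],
    [0.5, 0, 0, 0, 0, 0, 0],
  ],
)

```text
clock: 19.55
eef_pos: [0.4398, 0.3246, -0.0017]
tool_rot: [0.661, 0.75, 0.005, 0.0]
ft_force: [-0.6, -0.9, 18.4]
grip_width: 0.0432
grasp_force: 9.3
```

```bash
python3 go.py .4375 .3212 .07 .4405 .018 .07
```

```text
t 19.55 pos [ 0.4398  0.3246 -0.0017] yaw 97.3 tilt [0.0069 0.0067] F [-0.6 -0.9 18.4] w 0.0432 g 9
  to [0.4375 0.3212 0.07  ] tool mm [ -2.6  -2.1 -71.7]
  to [0.4405 0.018  0.07  ] tool mm [-301.1  -35.3   -2. ]
```

The pads slid over the dish rim (width 43 mm, 18 N upward). That puts the tips about 20 mm behind the TCP at this width. I lift, reopen, check the dish and go lower.

Call:
move_arm(
  deltas=[
    [0.55, 0, 0, -10, 0, 0, 0],
    [0.8, 0, 0, -10, 0, 0, 0],
    [0.8, 0, 0, 0, 0, 0, 0],
    [0.8, 0, 0, 0, 0, 0, 0],
    [0.8, 0, 0, 0, 0, 0, 0],
    [0.8, 0, 0, 0, 0, 0, 0],
    [0.8, 0, 0, 0, 0, 0, 0],
  ],
)

```text
clock: 20.13
eef_pos: [0.4359, 0.3211, 0.0131]
tool_rot: [0.661, 0.75, -0.001, -0.0]
ft_force: [0.0, 0.6, -0.7]
grip_width: 0.0684
grasp_force: 0.0
```

```bash
python3 - <<'E'
from h import *
im=wblob("red",.0145,[.4375,.3214,.0145],90)
E
python3 go.py .4375 .3212 -.0165
```

```text
red guess px 318 315 blob [305.1 308.6] [  240   249   132   120 12414] -> [0.4315 0.3237 0.0145] minRect centre [0.4316 0.3238] ang 90.0
t 20.18 pos [0.4359 0.3212 0.0132] yaw 97.2 tilt [-0.0012 -0.0009] F [0.2 0.1 0.5] w 0.0682 g 0
  to [ 0.4375  0.3212 -0.0165] tool mm [-0.1  1.6 29.7]
```

Call:
move_arm(
  deltas=[
    [0.88, 3, -4, 0, 0, 0, 0],
    [0.88, 0, 0, 0, 0, 0, 0],
    [0.88, 0, 0, 8, 0, 0, 0],
    [0.88, 0, 0, 8, 0, 0, 0],
    [0.88, 0, 0, 5, 0, 0, 0],
    [0.88, 0, 0, 3, 0, 0, 0],
    [0.88, 0, 0, 2, 0, 0, 0],
    [0.8, 0, 0, 0, 0, 0, 0],
    [0.8, 0, 0, 0, 0, 0, 0],
  ],
)

```text
clock: 20.93
eef_pos: [0.4321, 0.324, -0.0122]
tool_rot: [0.661, 0.75, -0.0, -0.0]
ft_force: [0.4, -0.1, -0.2]
grip_width: 0.0682
grasp_force: 0.0
```

```bash
python3 go.py .4315 .3237 -.0165
python3 - <<'E'
from h import *
im=wblob("red",.0145,[.4315,.3237,.0145],90)
E
```

```text
t 20.93 pos [ 0.4321  0.324  -0.0122] yaw 97.2 tilt [-0.0002 -0.0001] F [ 0.4 -0.1 -0.2] w 0.0682 g 0
  to [ 0.4315  0.3237 -0.0165] tool mm [-0.2 -0.6  4.3]
red guess px 312 349 blob [312.9 349.2] [  237   283   153   134 16053] -> [0.4315 0.3238 0.0145] minRect centre [0.4316 0.3237] ang 90.0
```

Centred. I lower slowly, feel for the bench, then close.

Call:
move_arm(
  deltas=[
    [0.8, 0, -0.5, 2, 0, 0, 0],
    [0.8, 0, 0, 1.5, 0, 0, 0],
    [0.8, 0, 0, 1, 0, 0, 0],
    [0.8, 0, 0, 0, 0, 0, 0],
  ],
)

```text
clock: 21.32
eef_pos: [0.4314, 0.3238, -0.0168]
tool_rot: [0.661, 0.75, -0.0, -0.0]
ft_force: [0.6, -1.1, 0.2]
grip_width: 0.0684
grasp_force: 0.0
```

Call:
move_arm(
  deltas=[
    [0.75, 0, 0, 0, 0, 0, 0],
    [0.72, 0, 0, 0, 0, 0, 0],
    [0.69, 0, 0, 0, 0, 0, 0],
    [0.67, 0, 0, 0, 0, 0, 0],
    [0.64, 0, 0, 0, 0, 0, 0],
    [0.6, 0, 0, 0, 0, 0, 0],
    [0.6, 0, 0, 0, 0, 0, 0],
  ],
)

```text
clock: 21.9
eef_pos: [0.4317, 0.324, -0.0159]
tool_rot: [0.661, 0.75, 0.0, 0.0]
ft_force: [-0.9, -0.8, 5.4]
grip_width: 0.0576
grasp_force: 62.9
```

```bash
python3 go.py
python3 - <<'E'
from h import *
im=wblob("red",.0145,[.4315,.3237,.0145],90)
E
```

```text
t 21.90 pos [ 0.4317  0.324  -0.0159] yaw 97.2 tilt [0.0004 0.0003] F [-0.9 -0.8  5.4] w 0.0576 g 63
red guess px 313 355 blob [316.9 355. ] [  239   287   157   137 16755] -> [0.4325 0.324  0.0145] minRect centre [0.4325 0.324 ] ang 90.0
```

Gripped (57.6 mm, 63 N, dish centred in the pads). I lift, carry towards the tile and measure the tile on the way.

Call:
move_arm(
  deltas=[
    [0.55, 0, 0, -5, 0, 0, 0],
    [0.55, 0, 0, -20, 0, 0, 0],
    [0.55, 0, 0, -40, 0, 0, 0],
    [0.55, 0, 0, -40, 0, 0, 0],
    [0.55, -30, -3, -20, 0, 0, 0],
    [0.55, -40, -3, 0, 0, 0, 0],
    [0.55, -40, -3, 0, 0, 0, 0],
    [0.55, -40, -3, 0, 0, 0, 0],
    [0.55, -30, -3, 0, 0, 0, 0],
    [0.55, 0, 0, 0, 0, 0, 0],
  ],
)

```text
clock: 22.78
eef_pos: [0.4387, 0.1387, 0.1086]
tool_rot: [0.663, 0.748, -0.001, 0.001]
ft_force: [0.4, 0.3, 0.9]
grip_width: 0.0575
grasp_force: 64.1
```

```bash
cat > tile.py <<'E'
from h import *
from go import go
k=cal("wrist"); im=bot.camera("wrist"); cv2.imwrite("pics/tile%d.png"%int(bot.get_obs()["clock"]*10),im)
for o in bot.outline_of("tile","wrist"):
    c=max(cv2.findContours(o["pixels"].astype(np.uint8),0,1)[0],key=len); q=cv2.boxPoints(cv2.minAreaRect(c))
    P=np.array([ray("wrist",*x,.006,k)[:2] for x in c[:,0]],np.float32); r=cv2.minAreaRect(P*1000); print("net",round(o["conf"],2),o["rect"],"centre mm",np.round(r[0],1),"size",np.round(r[1],1),"ang %.1f"%r[2])
wblob("wht",.006,[.441,.018,.006],110); go(.441,.018,.105)
E
python3 tile.py
```

```text
net 0.82 [235.1, 384.5, 116.4, 65.6] centre mm [439.   -5.2] size [46.9 91.2] ang 85.6
wht guess px 296 401 blob [294.8 417.3] [ 231  325  171  131 5341] -> [0.4412 0.0034 0.006 ] minRect centre [0.4538 0.0308] ang 2.0
t 22.93 pos [0.4398 0.1436 0.1087] yaw 97.2 tilt [0.0008 0.0008] F [0.1 0.2 0.3] w 0.0574 g 64
  to [0.441 0.018 0.105] tool mm [-124.7  -14.5    3.6]
```

The held dish hides part of the tile, so I fit the tile in the earlier unobstructed pictures instead.

Run:
```python
from h import *
o=bot.get_obs(); k=cal("wrist"); M=R.from_quat(o["tool_rot"]).as_matrix(); off=M.T@(k[1]-np.array(o["eef_pos"])); Rc=M.T@k[2]
M1=R.from_quat([0.6605,0.7508,0,0]).as_matrix(); k1=(k[0],np.array([.4426,.1491,.2148])+M1@off,M1@Rc)
for f,c,kk,b in [("w1","wrist",k1,(235,270,360,390)),("top0","top",cal("top"),(285,270,340,320)),("scene0","scene",cal("scene"),(325,200,395,255))]:
    im=cv2.imread(f"pics/{f}.png"); h=cv2.cvtColor(im,cv2.COLOR_BGR2HSV); x0,y0,x1,y1=b; s=h[y0:y1,x0:x1]
    m=((s[...,2]>150)&(s[...,1]<45)).astype(np.uint8); m=cv2.morphologyEx(m,cv2.MORPH_OPEN,np.ones((5,5)))
    ct=max(cv2.findContours(m,0,1)[0],key=len)[:,0]+[x0,y0]
    P=np.array([ray(c,*x,.006,kk)[:2] for x in ct.astype(float)],np.float32); r=cv2.minAreaRect(P*1000)
    print(f,len(ct),"centre",np.round(r[0],1),"size",np.round(r[1],1),"ang %.1f"%r[2])
```

```text
w1 328 centre [439.2  17.5] size [87.2 87.6] ang 88.8
top0 127 centre [440.3  15.9] size [88.3 86.1] ang 1.0
scene0 300 centre [424.7  21. ] size [126.3 145.3] ang 46.6
```

Call:
move_arm(
  deltas=[
    [0.55, -30, -4, 0, 0, 0, 0],
    [0.55, -35, -4, 0, 0, 0, 0],
    [0.55, -35, -4, 0, 0, 0, 0],
    [0.55, -26, -4, 0, 0, 0, 0],
    [0.55, 0, 0, 30, 0, 0, 0],
    [0.55, 0, 0, 35, 0, 0, 0],
    [0.55, 0, 0, 25, 0, 0, 0],
    [0.55, 0, 0, 10, 0, 0, 0],
    [0.55, 0, 0, 0, 0, 0, 0],
    [0.55, 0, 0, 0, 0, 0, 0],
  ],
)

```text
clock: 23.77
eef_pos: [0.4394, 0.0176, 0.008]
tool_rot: [0.66, 0.751, -0.0, -0.001]
ft_force: [0.7, -0.1, -0.1]
grip_width: 0.0574
grasp_force: 64.1
```

```bash
python3 go.py .439 .017 -.010
```

```text
t 23.77 pos [0.4394 0.0176 0.008 ] yaw 97.4 tilt [-0.0014  0.0002] F [ 0.7 -0.1 -0.1] w 0.0574 g 64
  to [ 0.439  0.017 -0.01 ] tool mm [-0.6 -0.5 18. ]
```

Call:
move_arm(
  deltas=[
    [0.55, -0.5, -0.5, 8, 0, 0, 0],
    [0.55, 0, 0, 5, 0, 0, 0],
    [0.55, 0, 0, 3, 0, 0, 0],
    [0.55, 0, 0, 1.5, 0, 0, 0],
    [0.55, 0, 0, 0, 0, 0, 0],
    [0.55, 0, 0, 0, 0, 0, 0],
  ],
)

```text
clock: 24.27
eef_pos: [0.4392, 0.0159, -0.0089]
tool_rot: [0.661, 0.75, 0.0, 0.0]
ft_force: [0.1, -0.2, 0.7]
grip_width: 0.0577
grasp_force: 64.1
```

```bash
python3 go.py .439 .017 -.010
python3 - <<'E'
from h import *
im=wblob("red",.0205,[.44,.017,.0205],90)
E
```

```text
t 24.27 pos [ 0.4392  0.0159 -0.0089] yaw 97.2 tilt [0.0004 0.    ] F [ 0.1 -0.2  0.7] w 0.0577 g 64
  to [ 0.439  0.017 -0.01 ] tool mm [ 1.1 -0.   1.1]
red guess px 317 350 blob [317.  354.9] [  239   287   157   137 16740] -> [0.4401 0.0153 0.0205] minRect centre [0.44   0.0153] ang 84.8
```

Call:
move_arm(
  deltas=[
    [0.55, 1.2, 0, 0.5, 0, 0, 0],
    [0.55, 0, 0, 0.8, 0, 0, 0],
    [0.55, 0, 0, 0, 0, 0, 0],
    [0.55, 0, 0, 0, 0, 0, 0],
  ],
)

```text
clock: 24.65
eef_pos: [0.4392, 0.0172, -0.0099]
tool_rot: [0.661, 0.75, 0.0, 0.0]
ft_force: [-0.8, 1.6, 7.0]
grip_width: 0.0575
grasp_force: 64.6
```

Call:
move_arm(
  deltas=[
    [0.75, 0, 0, 0, 0, 0, 0],
    [0.85, 0, 0, 0, 0, 0, 0],
    [0.85, 0, 0, 0, 0, 0, 0],
    [0.85, 0, 0, -15, 0, 0, 0],
    [1, 0, 0, -35, 0, 0, 0],
    [1, 0, 0, -40, 0, 0, 0],
    [1, 0, 0, -40, 0, 0, 0],
    [1, 0, 0, -40, 0, 0, 0],
    [1, 0, 0, 0, 0, 0, 0],
    [1, 0, 0, 0, 0, 0, 0],
  ],
)

```text
clock: 25.48
eef_pos: [0.441, 0.0172, 0.1622]
tool_rot: [0.661, 0.75, 0.002, 0.002]
ft_force: [-0.2, 0.0, -0.5]
grip_width: 0.0851
grasp_force: 0.0
```

```bash
python3 - <<'E'
from h import *
im=wblob("red",.0205,[.44,.017,.0205],50); cv2.imwrite("pics/w9.png",im)
k=cal("wrist"); x0,y0,x1,y1=230,120,420,300
h=cv2.cvtColor(im,cv2.COLOR_BGR2HSV)[y0:y1,x0:x1]; m=((h[...,2]>140)&(h[...,1]<45)).astype(np.uint8); m=cv2.morphologyEx(m,cv2.MORPH_OPEN,np.ones((3,3)))
n,l,s,c=cv2.connectedComponentsWithStats(m); ct=max(cv2.findContours(m,0,1)[0],key=cv2.contourArea)[:,0]+[x0,y0]
r=cv2.minAreaRect(np.array([ray("wrist",*x,.006,k)[:2]*1000 for x in ct.astype(float)],np.float32)); print("tile",r)
E
python3 go.py .456 -.305 .15
```

```text
red guess px 313 223 blob [313.3 224.2] [ 277  189   73   71 4054] -> [0.44   0.0168 0.0205] minRect centre [0.4398 0.017 ] ang 90.0
tile ((436.8651123046875, 17.312232971191406), (87.04265594482422, 87.19557189941406), 89.02289581298828)
t 25.53 pos [0.4393 0.0171 0.1601] yaw 97.2 tilt [0.0019 0.0001] F [ 0.4  1.  -0.3] w 0.0858 g 0
  to [ 0.456 -0.305  0.15 ] tool mm [-321.6  -24.    10.2]
```

View pics/w9.png

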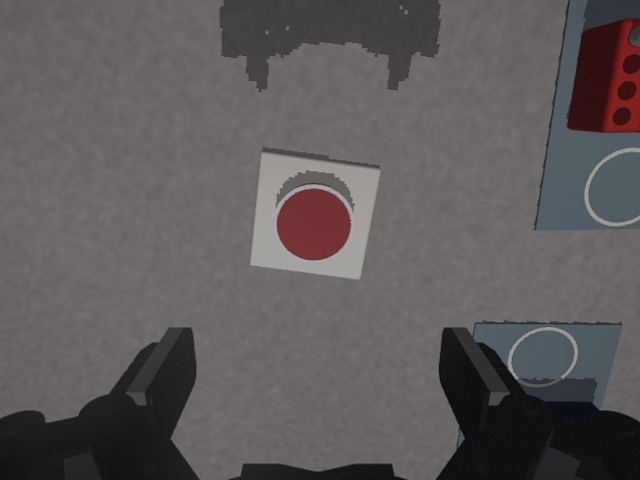

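The red dish lies centred on the tile (dish at (313,224), tile around (315,214)), within 3 mm by the fit. Now the straw dish.

Call:
move_arm(
  deltas=[
    [1, -36, -2.5, 0, 0, 0, 0],
    [1, -36, -2.5, 0, 0, 0, 0],
    [1, -36, -2.5, 0, 0, 0, 0],
    [1, -36, -2.5, 0, 0, 0, 0],
    [1, -36, -2.5, 0, 0, 0, 0],
    [1, -36, -2.5, 0, 0, 0, 0],
    [1, -36, -2.5, 0, 0, 0, 0],
    [1, -36, -2.5, 0, 0, 0, 0],
    [1, -34, -4, 0, 0, 0, 0],
    [1, 0, 0, 0, 0, 0, 0],
  ],
)

```text
clock: 26.37
eef_pos: [0.4543, -0.3104, 0.1565]
tool_rot: [0.663, 0.748, -0.001, -0.001]
ft_force: [0.7, 0.5, -0.2]
grip_width: 0.0853
grasp_force: 0.0
```

Call:
move_arm(
  deltas=[
    [0.9, 0, 0, 20, 0, 0, 0],
    [0.9, 0, 0, 0, 0, 0, 0],
    [0.9, 0, 0, 0, 0, 0, 0],
  ],
)

```text
clock: 26.62
eef_pos: [0.4535, -0.3038, 0.1367]
tool_rot: [0.661, 0.75, -0.0, -0.004]
ft_force: [0.2, 0.6, 0.2]
grip_width: 0.0767
grasp_force: 0.0
```

```bash
python3 - <<'E'
from h import *
im=wblob("yel",.0145,[.456,-.305,.0145],70)
E
python3 go.py .456 -.305 -.0165
```

```text
yel guess px 320 234 blob [321.7 231.8] [ 283  194   78   76 4601] -> [ 0.4568 -0.3029  0.0145] minRect centre [ 0.4566 -0.3027] ang 90.0
t 26.67 pos [ 0.4545 -0.3041  0.138 ] yaw 97.3 tilt [-0.0037  0.0025] F [-1.7 -0.3  0.5] w 0.0769 g 0
  to [ 0.456  -0.305  -0.0165] tool mm [ -1.6   1.9 154.5]
```

Call:
move_arm(
  deltas=[
    [0.88, 1, 2.3, 35, 0, 0, 0],
    [0.88, 0, 0, 38, 0, 0, 0],
    [0.88, 0, 0, 35, 0, 0, 0],
    [0.88, 0, 0, 20, 0, 0, 0],
    [0.88, 0, 0, 10, 0, 0, 0],
    [0.88, 0, 0, 0, 0, 0, 0],
    [0.88, 0, 0, 0, 0, 0, 0],
  ],
)

```text
clock: 27.25
eef_pos: [0.4585, -0.304, 0.0024]
tool_rot: [0.661, 0.751, 0.0, 0.0]
ft_force: [1.5, -0.4, 0.2]
grip_width: 0.0755
grasp_force: 0.0
```

```bash
python3 - <<'E'
from h import *
im=wblob("yel",.0145,[.4567,-.3028,.0145],100)
E
python3 go.py .4567 -.3028 -.0168
```

```text
yel guess px 310 325 blob [310.6 325. ] [  241   263   140   125 13766] -> [ 0.4567 -0.3027  0.0145] minRect centre [ 0.4567 -0.3027] ang 90.0
t 27.30 pos [ 0.4593 -0.3046  0.0033] yaw 97.3 tilt [ 0.0024 -0.0016] F [ 1.2 -0.2 -0.1] w 0.0751 g 0
  to [ 0.4567 -0.3028 -0.0168] tool mm [ 2.2 -2.4 20.1]
```

Call:
move_arm(
  deltas=[
    [0.88, 1.5, -2, 8, 0, 0, 0],
    [0.85, 0, 0, 6, 0, 0, 0],
    [0.82, 0, 0, 3, 0, 0, 0],
    [0.8, 0, 0, 2, 0, 0, 0],
    [0.8, 0, 0, 0, 0, 0, 0],
    [0.8, 0, 0, 0, 0, 0, 0],
  ],
)

```text
clock: 27.8
eef_pos: [0.4556, -0.3029, -0.0174]
tool_rot: [0.661, 0.75, -0.0, -0.0]
ft_force: [-0.1, 1.2, -0.1]
grip_width: 0.0681
grasp_force: 0.0
```

```bash
python3 go.py .4567 -.3028 -.0168
```

```text
t 27.80 pos [ 0.4556 -0.3029 -0.0174] yaw 97.2 tilt [-0.0001  0.0001] F [-0.1  1.2 -0.1] w 0.0681 g 0
  to [ 0.4567 -0.3028 -0.0168] tool mm [-0.1  1.1 -0.6]
```

Call:
move_arm(
  deltas=[
    [0.75, 0, 1, -0.5, 0, 0, 0],
    [0.72, 0, 0, 0, 0, 0, 0],
    [0.69, 0, 0, 0, 0, 0, 0],
    [0.67, 0, 0, 0, 0, 0, 0],
    [0.64, 0, 0, 0, 0, 0, 0],
    [0.6, 0, 0, 0, 0, 0, 0],
    [0.55, 0, 0, 0, 0, 0, 0],
  ],
)

```text
clock: 28.38
eef_pos: [0.4571, -0.303, -0.0159]
tool_rot: [0.661, 0.75, 0.0, 0.001]
ft_force: [-0.7, 0.5, 6.0]
grip_width: 0.0572
grasp_force: 62.8
```

```bash
python3 - <<'E'
from h import *
im=wblob("yel",.0145,[.4567,-.3028,.0145],100)
E
python3 go.py .4567 -.3028 .1
```

```text
yel guess px 313 354 blob [317.  354.1] [  239   286   157   137 16808] -> [ 0.4579 -0.3026  0.0145] minRect centre [ 0.4578 -0.3025] ang 90.0
t 28.43 pos [ 0.4571 -0.303  -0.0159] yaw 97.2 tilt [ 0.0011 -0.0007] F [-1.4  0.9  5.7] w 0.0577 g 63
  to [ 0.4567 -0.3028  0.1   ] tool mm [ 1.000e-01 -2.000e-01 -1.159e+02]
```

Gripped just as the red dish was (blob at 317,354). The red dish was released at TCP (0.4392, 0.0172, −0.0099), so the stack target is about (0.4392, 0.017, +0.006).

Call:
move_arm(
  deltas=[
    [0.55, 0, 0, -5, 0, 0, 0],
    [0.55, 0, 0, -20, 0, 0, 0],
    [0.55, 0, 0, -40, 0, 0, 0],
    [0.55, 0, 0, -30, 0, 0, 0],
    [0.55, 20, 2, 0, 0, 0, 0],
    [0.55, 40, 3, 0, 0, 0, 0],
    [0.55, 40, 3, 0, 0, 0, 0],
    [0.55, 40, 3, 0, 0, 0, 0],
    [0.55, 40, 3, 0, 0, 0, 0],
    [0.55, 40, 3, 0, 0, 0, 0],
  ],
)

```text
clock: 29.27
eef_pos: [0.4453, -0.0807, 0.0784]
tool_rot: [0.661, 0.75, 0.0, 0.0]
ft_force: [0.6, 0.6, -0.9]
grip_width: 0.0576
grasp_force: 64.1
```

Call:
move_arm(
  deltas=[
    [0.55, 40, 3, 0, 0, 0, 0],
    [0.55, 40, 3, 0, 0, 0, 0],
    [0.55, 20, 0, 0, 0, 0, 0],
    [0.55, 0, 0, 0, 0, 0, 0],
    [0.55, 0, 0, 0, 0, 0, 0],
    [0.55, 0, 0, 0, 0, 0, 0],
  ],
)

```text
clock: 29.77
eef_pos: [0.4392, 0.0172, 0.0783]
tool_rot: [0.661, 0.75, -0.0, 0.0]
ft_force: [-0.2, -0.3, -0.7]
grip_width: 0.0574
grasp_force: 64.1
```

```bash
python3 go.py .4392 .017 .006
```

```text
t 29.77 pos [0.4392 0.0172 0.0783] yaw 97.2 tilt [ 0.0003 -0.0005] F [-0.2 -0.3 -0.7] w 0.0574 g 64
  to [0.4392 0.017  0.006 ] tool mm [-0.2 -0.1 72.3]
```

Call:
move_arm(
  deltas=[
    [0.55, 0, 0, 20, 0, 0, 0],
    [0.55, 0, 0, 25, 0, 0, 0],
    [0.55, 0, 0, 12, 0, 0, 0],
    [0.55, 0, 0, 6, 0, 0, 0],
    [0.55, 0, 0, 4, 0, 0, 0],
    [0.55, 0, 0, 0, 0, 0, 0],
    [0.55, 0, 0, 0, 0, 0, 0],
    [0.55, 0, 0, 0, 0, 0, 0],
  ],
)

```text
clock: 30.43
eef_pos: [0.4401, 0.0174, 0.0119]
tool_rot: [0.661, 0.75, 0.001, 0.001]
ft_force: [0.0, 0.2, -0.3]
grip_width: 0.0577
grasp_force: 64.1
```

```bash
python3 go.py .4392 .017 .006;  python3 - <<'E'
from h import *
im=wblob("yel",.0425,[.44,.017,.0425],100)
E
```

```text
t 30.43 pos [0.4401 0.0174 0.0119] yaw 97.2 tilt [0.0019 0.0001] F [ 0.   0.2 -0.3] w 0.0577 g 64
  to [0.4392 0.017  0.006 ] tool mm [-0.3 -0.9  5.9]
yel guess px 314 355 blob [317.1 354.1] [  239   286   157   137 16791] -> [0.4408 0.0178 0.0425] minRect centre [0.4408 0.0179] ang 90.0
```

Call:
move_arm(
  deltas=[
    [0.55, -0.8, -0.7, 3, 0, 0, 0],
    [0.55, 0, 0, 1.5, 0, 0, 0],
    [0.55, 0, 0, 0.8, 0, 0, 0],
    [0.55, 0, 0, 0, 0, 0, 0],
    [0.55, 0, 0, 0, 0, 0, 0],
    [0.55, 0, 0, 0, 0, 0, 0],
  ],
)

```text
clock: 30.98
eef_pos: [0.4385, 0.0168, 0.0061]
tool_rot: [0.661, 0.75, 0.0, 0.0]
ft_force: [-1.1, -0.4, 3.8]
grip_width: 0.0577
grasp_force: 64.6
```

```bash
python3 go.py .4392 .0165 .006
```

```text
t 30.98 pos [0.4385 0.0168 0.0061] yaw 97.3 tilt [ 0.0001 -0.0001] F [-1.1 -0.4  3.8] w 0.0577 g 65
  to [0.4392 0.0165 0.006 ] tool mm [-0.3  0.7  0.1]
```

Contact at the expected height (3.8 N). I release, rise and check.

Call:
move_arm(
  deltas=[
    [0.75, 0, 0, 0, 0, 0, 0],
    [0.85, 0, 0, 0, 0, 0, 0],
    [0.85, 0, 0, 0, 0, 0, 0],
    [0.85, 0, 0, -15, 0, 0, 0],
    [1, 0, 0, -35, 0, 0, 0],
    [1, 0, 0, -40, 0, 0, 0],
    [1, 0, 0, -40, 0, 0, 0],
    [1, 40, 0, -40, 0, 0, 0],
    [1, 0, 0, 0, 0, 0, 0],
    [1, 0, 0, 0, 0, 0, 0],
  ],
)

```text
clock: 31.82
eef_pos: [0.4363, 0.0469, 0.1671]
tool_rot: [0.66, 0.751, 0.002, 0.002]
ft_force: [0.2, -0.5, -0.1]
grip_width: 0.0856
grasp_force: 0.0
```

```bash
python3 - <<'E'
from h import *
im=wblob("yel",.0365,[.44,.017,.0365],50); s=bot.camera("scene")
cv2.imwrite("pics/fin.png",np.hstack([im[120:420,180:480],cv2.resize(s[100:400,160:500],(450,397))[:300]]))
cv2.imwrite("pics/fin2.png",np.hstack([cv2.resize(im[150:350,220:420],(400,400)),cv2.resize(s[180:260,320:400],(400,400))]))
E
python3 go.py
```

```text
yel guess px 314 268 blob [313.8 268.4] [ 278  234   73   69 3952] -> [0.4394 0.0167 0.0365] minRect centre [0.4395 0.017 ] ang 90.0
t 31.92 pos [0.434  0.0459 0.1643] yaw 97.3 tilt [-0.0016 -0.0004] F [ 0.6  0.3 -1.9] w 0.0851 g 0
```

View pics/fin.png

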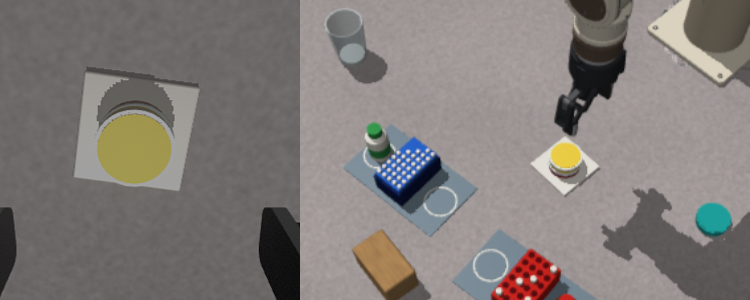

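View pics/fin2.png

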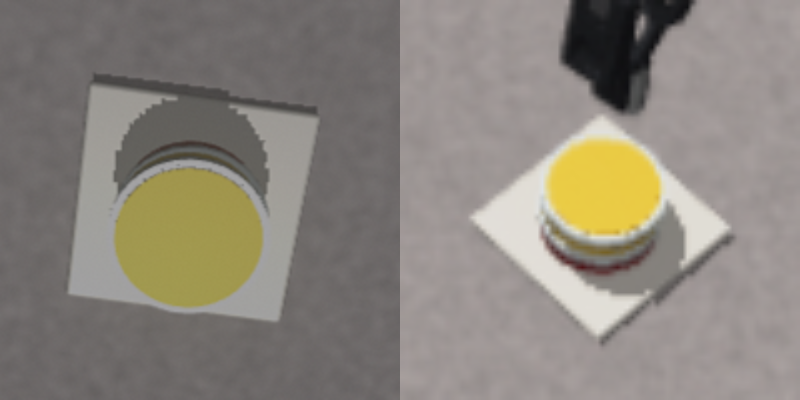

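The straw dish sits squarely on the red one, 0.6 mm apart by measurement. The stack is in the middle of the tile and the white bottle is standing in its ring; the gripper is clear and open. Handing in.

```bash
python3 -c "
from workcell import bot
print(bot.job_done())"
```

```text
the job is handed in; nothing more can be done
None
```

The job is handed in at about 32 s: both bottles stand in their rings and the straw dish sits squarely on the red dish on the tile. My first two attempts to grip the red dish missed and nudged it about 6 mm on the bench.

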